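# Load the tape dispenser and hold its guide cover open

### The arm

A 6-joint arm with a two-finger parallel gripper is mounted at the origin on a cart in front of the work surface, level with it; the furniture and walls round the work are solid. World frame = base frame: x ahead of the robot, y to its left, z up, the work surface at z = 0. Lengths are in m, angles in rad, forces in N, time in s.
With the tool pointing down it reaches from about 0.35 to 0.85 m from the base axis. Payload 8.1 kg.
Tool frame: the origin (TCP) lies between the finger pads; the fingertips stand tips_ahead ahead of it and the grasp point (between the pads) lies 8 mm behind it (tips_ahead is the distance from the TCP to the fingertips, in m); z points along the fingers, x is the direction in which the jaws open and shut, and the axes are right-handed (so a half turn about z gives the same grasp; the last joint's range is limited). The gripper opens to 93 mm and grips with 3 to 60 N. Pads are 15 mm wide; open, the fingers measure 128 mm over their backs; the gripper's body (75 mm by 188 mm) begins 65 mm behind the grasp point.
Start: joints at [-1.292, 0.13, 1.488, -0, 1.523, -0.085], TCP at [0.214, -0.561, 0.23] pointing down, gripper open.
Joint ranges: [-2.96, 2.96], [-0.89, 2.26], [0.02, 2.5], [-1.34, 4.48], [0, 2.73], [-2.66, 2.66]. Speed limits (rad/s): [2.39, 2.39, 2.79, 3.14, 3.14, 3.14].

### API

Orientations are given as a rotation vector (axis times angle).
In Python, from plant import * gives the robot as it stands.
- The arm moves only by the tool play_rows, never from a script. Its argument "increments" is a list that holds one entry, the list of rows, each a list of 4 numbers: the shift along the tool's x, y, z in cm, then the turn about the tool's z in rad. A call has 1 to 5 rows; each row is the pose to reach, as a shift and turn from the pose measured when the call began, along the tool's axes at that moment; what a row does not reach only later rows make up. A row lasts 1/10 s, in which the tool goes at most 50 mm and 8.59 degrees, less where a joint would pass 70% of its speed; a pose out of reach is approached as far as the arm can. A call with a gripper value outside its range is refused whole. "jaw" is the finger opening in cm, from 0 to 9.3, set as the call begins (left out, the last holds). The fingers move at their own pace and stop on an object; "squeeze" is the grip in N (left out, the last holds). Time passes only in rows, so rows that repeat a pose let the fingers close. It gives the time, the measured TCP pose, the force and the opening at its end, in the units of the state.
- read_state(): the state, without advancing time (a new reading comes with each control period).
- read_camera(name): name is "side" or "top"; returns (picture, depth): 384x512x3 uint8, blue, green, red; 384x512 float32, m along the optical axis (not along the pixel's ray), 0 where there is no reading.
- camera_params(name): a dict with "K" (3x3 intrinsics, pixels), "k1" (the pictures are not rectified: a ray, as slopes to the right and down, at radius r is drawn at 1 + k1 r^2 times it, then the intrinsics apply), "eye" and "orientation" of the camera in the world. Camera axes: x right, y up, looking along -z (the intrinsics and any distortion apply to the point x, -y, -z); pixel columns grow to the right and rows downward; lengths in m; the calibration is good to about 2 mm. A picture is of the moment at which its call begins. camera_params takes no time and is no camera call.
- close_job(): hands the job in, once; it reports no verdict.
The state is a dict: "t": time; "q": joint angles; "dq": joint speeds; "joint_torque": joint torques, N m; "tool_pos": TCP position; "orientation": TCP orientation; "force": force on the tool from outside, world axes, zero at the start; "wrist_torque": the same for the moment, N m; "opening": finger opening in m.
Only numpy, scipy, OpenCV 4.12 (cv2) and the standard library are available. Lean on these libraries where they do the work, as an engineer would, in place of code of your own. Each camera call takes 0.05 s, during which the arm holds its last target.

### The job

Load the label-tape dispenser: set the flanged reel down over the upright spindle until it lies flat on its seat, and let it go. Then take the sprung guide cover by its tab, lift it to 45 degrees open, and finish while still holding it at that angle, so that a colleague can thread the tape (it snaps shut if let go). Leave the beaker, the plain roll of tape near the front edge and the vial where they stand.

Things in the scene. Friction and masses are not known exactly. Their poses are not given: they have to be found in the camera images.
- dispenser: Tape dispenser, fixed to the worktop, yaw varies. Grey base plate 120 (x) by 172 (y) by 10 mm high; origin at the centre of its underside; axes: z up, its own -x is the front, where the cover's tab sticks out. At its own y = +50 mm stands the spindle, at y = -46 mm the guide block (64 by 50 mm, 41 mm high with its hinge ears up to 48 mm) with the cover on top.
- spindle_seat (a point): Centre of the top of the round black seat disc (44 mm diameter, 16 mm above the worktop) on the spindle's axis; the reel's underside comes to lie here. Axes as the dispenser's. Rigid.
- spindle_tip (a point): Top of the upright steel spindle, 44 mm above the seat (60 mm above the worktop). Spindle 13 mm in diameter, its last 8 mm tapering to 6 mm.
- reel: Loose white flanged reel full of paper label tape, rigid, about 80 g: two flanges 51 mm in diameter and 3 mm thick, a pack 44 mm in diameter between them, 34 mm high over all, bore 18 mm right through. Starts lying flat on the worktop with its axis upright; origin at the centre of its underside, z along its axis. It may be gripped across the flanges; either way up is the same.
- cover (a joint): Opening angle of the guide cover (aluminium plate 66 by 50 by 5 mm, reaching from 4 to 70 mm in front of the hinge, with a black tab on its front edge), rad: 0 shut (level), 0.785 = 45 degrees open, stop at 1.4. The hinge lies level along the dispenser's y at the rear of the guide block; the front edge with the tab swings up and back. A light spring and its weight shut it from any angle: about 1.5 N upward at the tab holds it.
- cover_hinge (a point): Point on the hinge axis in mid-width of the cover, 44 mm above the worktop; 36 mm behind (+x) the dispenser's centre.
- tab_grip (a point): Point in the middle of the tab, to be pinched from its two sides (along the dispenser's y). The tab is 14 mm wide (along the hinge), 14 mm thick, sticks out 40 mm beyond the plate, with a round end. The point moves with the cover on an arc of radius 92 mm about the hinge; at angle 0 it is 45 mm above the worktop, with nothing but worktop or, at its inner end, the 10 mm base plate under it. Its axes are those of the dispenser at angle 0 and turn with the cover.
- beaker_100: Bystander: glass beaker, 54 by 59 by 68 mm high, origin at the centre of its underside.
- tape_roll: Bystander, near the front edge of the worktop: plain flat roll of tape without flanges, 52 mm in diameter, 19 mm high, origin at the centre of its underside. Not the reel for the spindle.
- vial: Bystander: sample vial with screw cap, 25 mm in diameter, 50 mm high, origin at the centre of its underside.
Not all that is in view belongs to the job. Several things look just like the reel: the one meant starts nearest to the robot's base.

How it is judged:
By the outcome, as a careful person would: the job done as asked, in the order asked, and still so for the second after the job is handed in, while the arm keeps its last pose, push and grip.
It also fails if it takes over 58 s, if anything falls off the work surface, if the arm or the gripper's body presses on something with over 40 N, if the wrist force passes 120 N, or if a joint passes its speed limit or range.

## Working session

There is one attempt and no reset: what is moved stays moved. The work goes in short steps, Python scripts to look and compute and a tool call to move; the robot and the scene stay as the last step left them, time stands still between calls to the robot, and variables do not carry over. Pictures are saved under pics/ and viewed, and the job is handed in when it is done.

Besides the shell and the picture viewer there is one more tool, called after ">>>" by a JSON object that holds its "op" and its "data". play_rows: Moves the arm, as the interface text tells. Its arguments: {"type":"object","properties":{"increments":{"type":"array"},"jaw":{"type":"number"},"squeeze":{"type":"number"}},"required":["increments"]}

```bash
mkdir -p pics; ls; python3 - <<'E'
from plant import *
import cv2,numpy as np
s=read_state();print(s)
for n in("side","top"):
    im,d=read_camera(n);cv2.imwrite(f"pics/{n}0.png",im);np.savez(f"{n}0.npz",im=im,d=d);print(n,camera_params(n))
E
```

```text
pics
{'t': 0.0, 'q': array([-1.29241551e+00,  1.31151784e-01,  1.48925783e+00, -6.44870069e-06,
        1.52301163e+00, -8.54228861e-02]), 'dq': array([ 8.74781921e-05, -5.19493582e-04,  1.07144026e-04,  1.08682443e-03,
        1.28018277e-04,  1.24097790e-03]), 'joint_torque': array([-4.16524708e-04, -5.59843326e+01, -4.91755235e+01,  7.67205586e-02,
        3.54156678e-02, -1.24117037e-04]), 'tool_pos': array([ 0.21335412, -0.56020076,  0.22860482]), 'orientation': array([-2.58569706e+00,  1.78227352e+00,  2.22287351e-03]), 'force': array([-0.02982246,  0.19052799, -1.24113356]), 'wrist_torque': array([ 0.02778766, -0.01051315, -0.01120116]), 'opening': 0.09322621042087606}
side {'K': array([[406.50363769,   0.        , 257.22769064],
       [  0.        , 406.50363769, 185.74973431],
       [  0.        ,   0.        ,   1.        ]]), 'k1': 0.03557546176094892, 'eye': array([ 0.81992557, -0.61712306,  0.99620506]), 'orientation': array([0.57640807, 0.11217752, 0.36185248])}
top {'K': array([[477.63367551,   0.        , 260.19463051],
       [  0.        , 477.63367551, 189.43386403],
       [  0.        ,   0.        ,   1.        ]]), 'k1': -0.13918178805719555, 'eye': array([ 0.28643423, -0.05161917,  1.46392106]), 'orientation': array([ 0.17971191, -0.16362907, -1.49114954])}
```

View pics/side0.png

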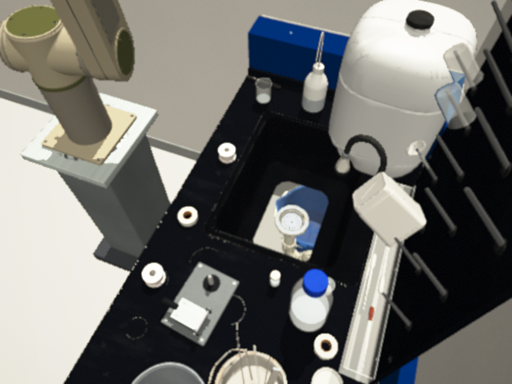

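View pics/top0.png

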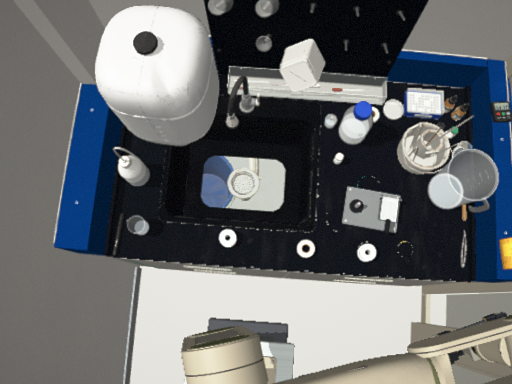

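```bash
cat > h.py <<'E'
import numpy as np,cv2
from scipy.spatial.transform import Rotation as R
from plant import camera_params
def P(n):
    c=camera_params(n);return c['K'],c['k1'],np.array(c['eye']),R.from_rotvec(c['orientation']).as_matrix()
def back(n,uv,d=None,z=None):
    K,k1,e,M=P(n)
    p=cv2.undistortPoints(np.array(uv,float).reshape(-1,1,2),K,np.array([k1,0,0,0,0.])).reshape(-1,2)
    r=np.c_[p[:,0],-p[:,1],-np.ones(len(p))]@M.T
    if d is not None: return e+r*np.asarray(d).reshape(-1,1)
    t=(z-e[2])/r[:,2];return e+r*t[:,None]
def proj(n,X):
    K,k1,e,M=P(n)
    c=(np.atleast_2d(X)-e)@M; c=c*[1,-1,-1]
    return cv2.projectPoints(c.reshape(-1,1,3),np.zeros(3),np.zeros(3),K,np.array([k1,0,0,0,0.]))[0].reshape(-1,2)
def cloud(n,d):
    v,u=np.mgrid[:384,:512]
    X=back(n,np.c_[u.ravel(),v.ravel()],d.ravel());X[d.ravel()==0]=np.nan
    return X.reshape(384,512,3)
E
python3 - <<'E'
from h import *
for n,pts in (("top",[(228,238),(306,248),(367,252),(338,158),(138,226),(356,206),(389,209),(387,226),(404,248),(393,109)]),("side",[(227,153),(188,216),(153,275),(275,279),(264,90),(211,283),(190,315),(168,320),(325,347)])):
    f=np.load(n+"0.npz");C=cloud(n,f['d'])
    for u,v in pts:
        print(n,u,v,C[v,u].round(3),np.nanmax(C[v-4:v+5,u-4:u+5,2]).round(3))
for n,b in (("top",(210,140,420,270)),("side",(100,130,300,350))):
    im=np.load(n+"0.npz")['im'];x0,y0,x1,y1=b
    im=im[y0:y1,x0:x1]; im=np.clip(im.astype(float)*1.3,0,255).astype(np.uint8); k=min(800/im.shape[1],600/im.shape[0]);cv2.imwrite(f"pics/{n}0c.png",cv2.resize(im,None,fx=k,fy=k,interpolation=2));print(k)
E
```

```text
top 228 238 [ 0.454  0.064 -0.002] 0.041
top 306 248 [ 0.441 -0.178 -0.002] 0.025
top 367 252 [ 0.442 -0.368 -0.005] 0.04
top 338 158 [ 0.717 -0.257  0.058] 0.058
top 138 226 [0.47  0.347 0.002] 0.073
top 356 206 [ 0.576 -0.321  0.037] 0.064
top 389 209 [ 0.572 -0.421  0.045] 0.055
top 387 226 [ 0.518 -0.414  0.053] 0.059
top 404 248 [ 0.462 -0.484 -0.006] 0.009
top 393 109 [ 0.912 -0.439  0.017] 0.026
side 227 153 [0.457 0.052 0.031] 0.036
side 188 216 [ 0.433 -0.17  -0.001] 0.022
side 153 275 [ 0.427 -0.357 -0.002] 0.036
side 275 279 [ 0.727 -0.272  0.049] 0.054
side 264 90 [0.477 0.309 0.065] 0.071
side 211 283 [ 0.582 -0.33   0.026] 0.052
side 190 315 [ 0.574 -0.423  0.045] 0.05
side 168 320 [ 0.521 -0.445  0.009] 0.047
side 325 347 [ 0.886 -0.365 -0.001] 0.022
3.8095238095238093
2.727272727272727
```

```bash
ls pics
```

```text
side0.png
side0c.png
top0.png
top0c.png
```

View pics/top0c.png

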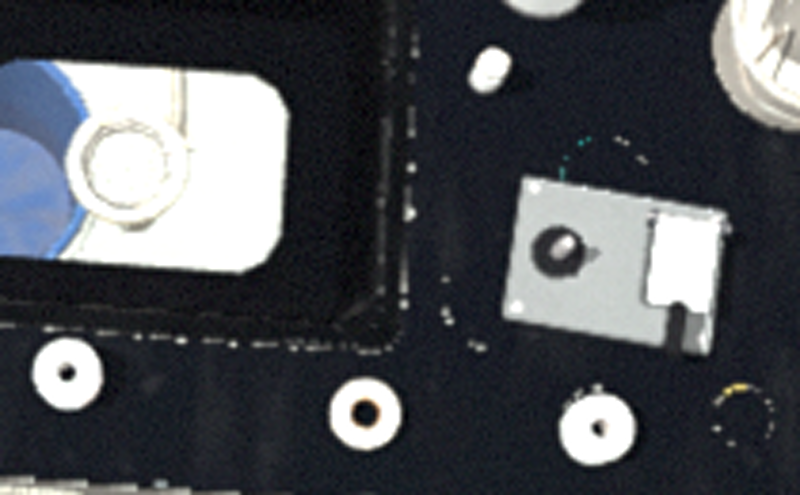

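View pics/side0c.png

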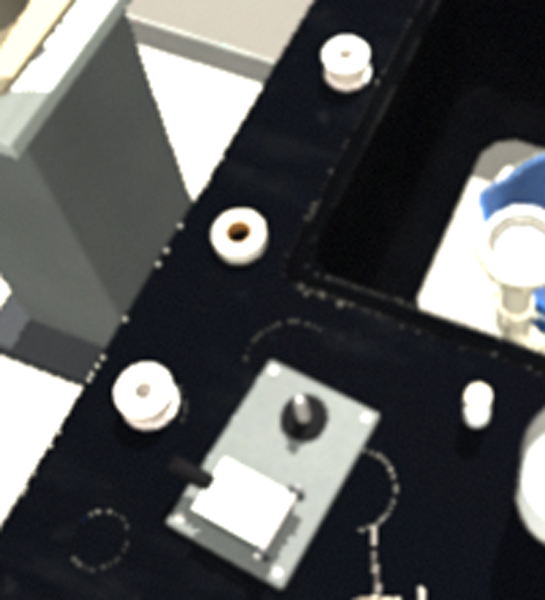

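```bash
cat >> h.py <<'E'
def tool(s):
    M=R.from_rotvec(s['orientation']).as_matrix();return np.array(s['tool_pos']),M
E
python3 - <<'E'
import plant
print([ (k,getattr(plant,k)) for k in dir(plant) if k[0]!='_'])
from h import *
p,M=tool(plant.read_state());print(p,M.round(3))
# reel circles: white blobs around approx; fit ellipse contour, back-project at z
def blob(n,uv,z,thr=110,w=22):
    im=np.load(n+"0.npz")['im'];u,v=uv
    g=im[v-w:v+w,u-w:u+w].min(2);k=6
    G=cv2.resize(g,None,fx=k,fy=k,interpolation=cv2.INTER_CUBIC)
    _,b=cv2.threshold(G,thr,255,0)
    cs,_=cv2.findContours(b,cv2.RETR_EXTERNAL,cv2.CHAIN_APPROX_NONE)
    c=max(cs,key=cv2.contourArea).reshape(-1,2);px=(c+.5)/k-.5+[u-w,v-w]
    X=back(n,px,z=z)[:,:2]
    (cx,cy),r=cv2.minEnclosingCircle(X.astype(np.float32)*1000)
    return X,cx/1000,cy/1000,r
for n,l in (("top",[(228,238),(306,248),(367,252)]),("side",[(227,153),(188,216),(153,275)])):
    for uv,z in zip(l,(.034,.019,.034)):
        X,cx,cy,r=blob(n,uv,z);print(n,uv,round(cx,4),round(cy,4),r, X.min(0).round(4),X.max(0).round(4))
# height profile
for n in("top","side"):
    C=cloud(n,np.load(n+"0.npz")['d'])
    for c,z in (((.455,.06),(.025,.05)),((.436,-.176),(.01,.04)),((.437,-.363),(.025,.05))):
        m=(np.hypot(C[...,0]-c[0],C[...,1]-c[1])<.04)&(C[...,2]>z[0])&(C[...,2]<z[1])
        q=C[m];print(n,m.sum(),np.median(q,0).round(4),np.ptp(q,axis=0).round(4))
E
```

```text
[('IKError', <class 'plant.IKError'>), ('camera_params', <function make.<locals>.<lambda> at 0x7ffb0d080680>), ('close_job', <function connect.<locals>.done at 0x7ffb0cff3740>), ('read_camera', <function make.<locals>.drawn_camera at 0x7ffb0d0800e0>), ('read_state', <function make.<locals>.<lambda> at 0x7ffb0d0805e0>), ('tips_ahead', 0.011)]
[ 0.21335142 -0.56025346  0.22868955] [[ 0.356 -0.935 -0.   ]
 [-0.935 -0.356  0.002]
 [-0.002 -0.    -1.   ]]
top (228, 238) 0.451 0.0629 28.7230167388916 [0.4231 0.0355] [0.4792 0.0904]
top (306, 248) 0.4383 -0.1741 28.69246482849121 [ 0.4102 -0.2025] [ 0.4665 -0.1465]
top (367, 252) 0.4399 -0.3558 31.8529052734375 [ 0.4088 -0.3871] [ 0.4716 -0.3275]
side (227, 153) 0.4541 0.052 39.57900619506836 [0.4225 0.0156] [0.4887 0.0907]
side (188, 216) 0.4377 -0.1788 31.76841926574707 [ 0.4082 -0.2085] [ 0.4662 -0.1471]
side (153, 275) 0.4415 -0.3642 34.13499069213867 [ 0.409 -0.394] [ 0.4747 -0.3336]
top 188 [0.4516 0.0628 0.0343] [0.049  0.0488 0.0158]
top 179 [ 0.438  -0.1748  0.0186] [0.0526 0.0465 0.0167]
top 186 [ 0.4394 -0.3599  0.0348] [0.0513 0.0469 0.0179]
side 164 [0.4499 0.0625 0.0332] [0.0497 0.0494 0.0129]
side 224 [ 0.4375 -0.1755  0.0174] [0.0539 0.0526 0.0123]
side 276 [ 0.4344 -0.3622  0.0324] [0.0495 0.0493 0.0114]
```

```bash
python3 - <<'E'
from h import *
for n in("top","side"):
    f=np.load(n+"0.npz");C=cloud(n,f['d']);im=f['im'].astype(int)
    reg=(abs(C[...,0]-.56)<.13)&(abs(C[...,1]+.37)<.15)
    m=reg&(im.min(2)>75)&(C[...,2]<.02)&(C[...,2]>-.02)
    m=cv2.morphologyEx(m.astype(np.uint8),cv2.MORPH_OPEN,np.ones((3,3)))
    k,l,st,_=cv2.connectedComponentsWithStats(m);i=1+np.argmax(st[1:,4]);m=l==i
    X=C[m];print(n,m.sum(),'z',np.median(X[:,2]))
    v,u=np.nonzero(m);px=np.c_[u,v]
    Y=back(n,px,z=.01)[:,:2]
    print(cv2.minAreaRect((Y*1000).astype(np.float32)))
    # cover top
    m=reg&(im.min(2)>150)&(C[...,2]>.03)&(C[...,2]<.06);X=C[m]
    print('cover',m.sum(),np.median(X,0),cv2.minAreaRect((X[:,:2]*1000).astype(np.float32)))
    # dark items above plate
    m=reg&(im.max(2)<70)&(C[...,2]>.03)&(C[...,2]<.06);X=C[m];print('tab',m.sum(),np.median(X,0))
    m=reg&(C[...,2]>.03)&(C[...,1]>-.36)&(C[...,1]<-.28);X=C[m];print('spindle',m.sum(),np.median(X,0),X[:,2].max())
    m=reg&(im.max(2)<70)&(C[...,2]>.008)&(C[...,2]<.026)&(np.hypot(C[...,0]-.576,C[...,1]+.325)<.04);X=C[m];print('seat',m.sum(),np.median(X,0),np.ptp(X,axis=0))
E
```

```text
top 1326 z 0.010680626784925429
((575.165771484375, -371.6709289550781), (168.9423065185547, 121.07561492919922), 83.69819641113281)
cover 506 [ 0.56194269 -0.41110488  0.04651471] ((522.203125, -393.36029052734375), (175.01345825195312, 129.87989807128906), 5.8724799156188965)
tab 62 [ 0.51779953 -0.41366395  0.05070537]
spindle 86 [ 0.45161251 -0.34383222  0.03706223] 0.06364790690159605
seat 98 [ 0.57756735 -0.32156365  0.01689011] [0.03732909 0.04307786 0.01592483]
side 2407 z 0.009028196534999533
((574.1619262695312, -375.18328857421875), (172.80691528320312, 121.98616790771484), 83.82157897949219)
cover 844 [ 0.56364613 -0.41641816  0.04582882] ((520.5873413085938, -395.7471008300781), (173.9666290283203, 137.45571899414062), 6.605355262756348)
tab 112 [ 0.51583151 -0.4165568   0.04967377]
spindle 111 [ 0.45097622 -0.34410302  0.03350769] 0.06280849690884693
seat 151 [ 0.58259572 -0.33175054  0.01507385] [0.04053701 0.04125082 0.01152725]
```

```bash
cat > ov.py <<'E'
from h import *
def disp(c,yaw,cov=0):
    a=np.linspace(0,2*np.pi,60);Rz=R.from_euler('z',yaw).as_matrix()
    L=[]
    for z in(.01,):L.append(np.array([[-.06,-.086,z],[.06,-.086,z],[.06,.086,z],[-.06,.086,z],[-.06,-.086,z]]))
    for r,z in((.022,.016),(.0065,.052),(.003,.060)):L.append(np.c_[r*np.cos(a),.05+r*np.sin(a),0*a+z])
    ca,sa=np.cos(cov),np.sin(cov)
    def cv(x,z):return .036-x*ca+ -z*sa*-1*0 , .044+x*sa
    def ring(x0,x1,w,h):
        pts=[]
        for x,y in((x0,-w),(x1,-w),(x1,w),(x0,w),(x0,-w)):
            pts.append([.036-x*ca+h*sa,-.046+y,.044+x*sa+h*ca])
        return np.array(pts)
    L+= [ring(.004,.070,.025,.0035),ring(.070,.110,.007,.008)]
    return [l@Rz.T+[c[0],c[1],0] for l in L]
def draw(n,im,Ls,box,out,col=(0,0,255)):
    x0,y0,x1,y1=box;k=min(800/(x1-x0),600/(y1-y0))
    I=cv2.resize(im[y0:y1,x0:x1],None,fx=k,fy=k,interpolation=2)
    I=np.clip(I.astype(float)*1.3,0,255).astype(np.uint8)
    for l in Ls:
        p=((proj(n,l)-[x0,y0]+.5)*k-.5);cv2.polylines(I,[np.round(p*8).astype(int)],False,col,1,16,3)
    cv2.imwrite(out,I)
E
python3 - <<'E'
from ov import *
L=disp((.5747,-.3735),np.radians(-6.25))
a=np.linspace(0,7,60)
L+=[np.c_[.0255*np.cos(a)+.4508,.0255*np.sin(a)+.0627,0*a+.034],np.c_[.009*np.cos(a)+.4508,.009*np.sin(a)+.0627,0*a+.034]]
for n,b in(("top",(330,180,410,240)),("side",(150,255,250,350))):
    draw(n,np.load(n+"0.npz")['im'],L,b,f"pics/{n}ov1.png")
draw("side",np.load("side0.npz")['im'],L,(200,130,250,175),"pics/reelov1.png")
draw("top",np.load("top0.npz")['im'],L,(205,220,250,255),"pics/reelovt1.png")
A=cv2.imread("pics/reelov1.png");B=cv2.imread("pics/reelovt1.png");A=cv2.resize(A,(400,360));B=cv2.resize(B,(400,311));I=np.zeros((360,800,3),np.uint8);I[:,:400]=A;I[:311,400:]=B;cv2.imwrite("pics/reelboth.png",I)
E
```

```text
(no output)
```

View pics/topov1.png

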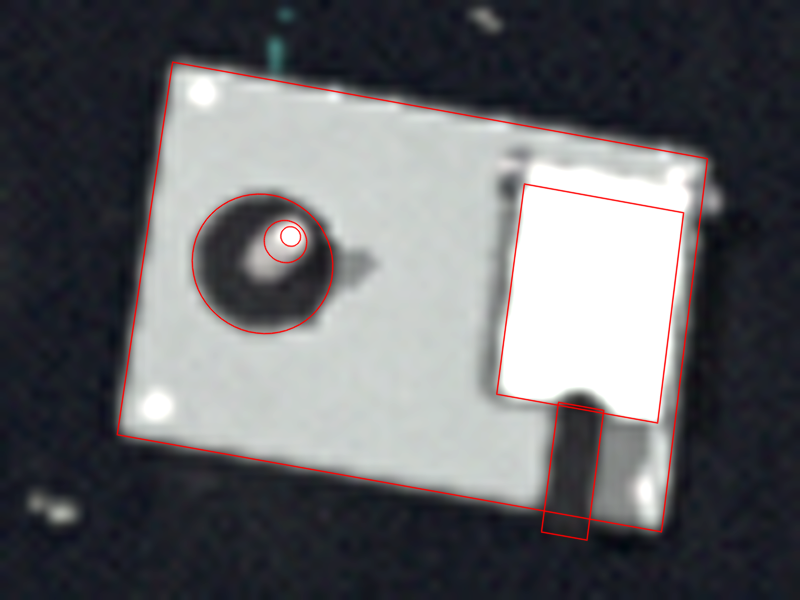

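View pics/sideov1.png

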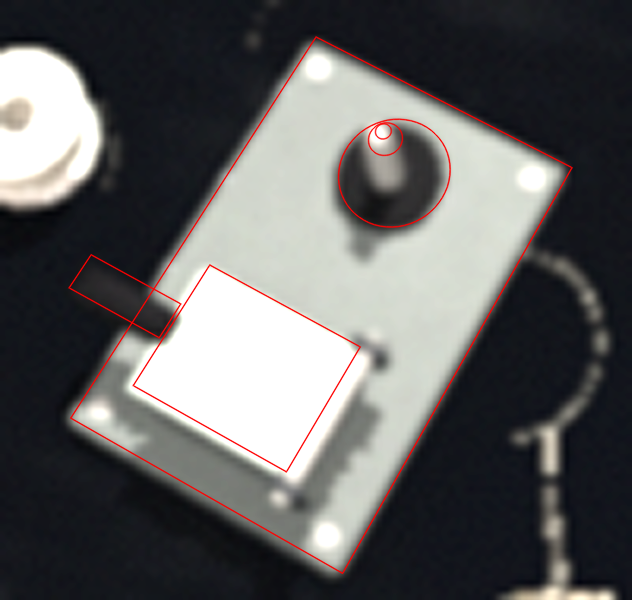

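View pics/reelboth.png

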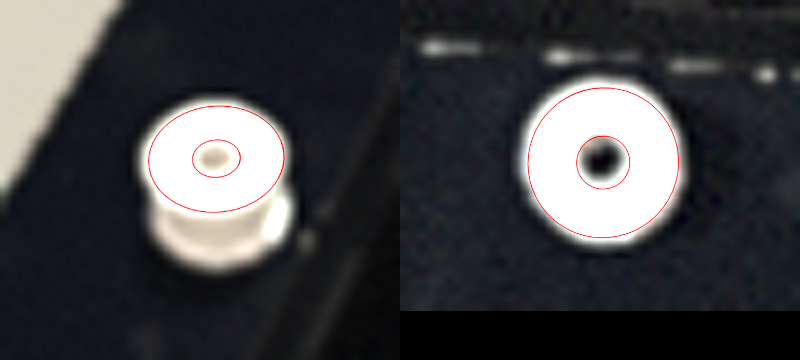

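```bash
cat > go.py <<'E'
import sys
from h import *
from plant import read_state
# usage: x y z yaw  -> offset in tool axes (cm) and turn
def go(x,y,z,yaw):
    s=read_state();p,M=tool(s)
    d=M.T@(np.array([x,y,z])-p)*100
    cur=np.arctan2(M[1,0],M[0,0]);t=-(yaw-cur)
    print('t',round(s['t'],2),'pos',p.round(4),'yaw',cur.round(4),'open',round(s['opening'],4),'F',s['force'].round(2),'tool z',M[:,2].round(4))
    print('OFFSET cm',d.round(2),'norm',np.linalg.norm(d).round(2),'turn',round(t,4))
go(*map(float,sys.argv[1:5]))
E
python3 go.py .4508 .0627 .2 -1.68
```

```text
t 0.1 pos [ 0.2134 -0.5603  0.2287] yaw -1.207 open 0.0931 F [ 0.05 -0.31 -0.54] tool z [-5.0e-04  1.6e-03 -1.0e+00]
OFFSET cm [-49.77 -44.35   2.96] norm 66.73 turn 0.473
```

>>> {"op": "play_rows", "data": {"increments": [[[-3.5,-3.1,0.2,0.08],[-7,-6.2,0.4,0.18],[-10.5,-9.3,0.6,0.28],[-14,-12.4,0.8,0.38],[-17.5,-15.5,1.0,0.47]]], "jaw": 9.3}}

```text
t: 0.6
tool_pos: [0.2961, -0.3396, 0.2184]
orientation: [-2.094, 2.34, 0.003]
force: [2.1, -0.7, 0.5]
opening: 0.0926
```

```bash
python3 go.py .4508 .0627 .2 -1.68
```

```text
t 0.6 pos [ 0.2961 -0.3396  0.2184] yaw -1.6815 open 0.0926 F [ 2.05 -0.73  0.48] tool z [-7.0e-04  2.2e-03 -1.0e+00]
OFFSET cm [-41.69 -10.93   1.92] norm 43.14 turn -0.0015
```

>>> {"op": "play_rows", "data": {"increments": [[[-4.6,-1.2,0.2,0],[-9.2,-2.4,0.4,0],[-13.8,-3.6,0.6,0],[-18.4,-4.8,0.8,0],[-23,-6,1.0,0]]]}}

```text
t: 1.1
tool_pos: [0.3812, -0.1157, 0.2086]
orientation: [-2.094, 2.341, 0.003]
force: [1.3, -0.7, 0.1]
opening: 0.0933
```

```bash
python3 go.py .4508 .0627 .12 -1.68
```

```text
t 1.1 pos [ 0.3812 -0.1157  0.2086] yaw -1.6819 open 0.0933 F [ 1.27 -0.73  0.06] tool z [-4.0e-04  2.1e-03 -1.0e+00]
OFFSET cm [-18.49  -4.94   8.9 ] norm 21.1 turn -0.0019
```

>>> {"op": "play_rows", "data": {"increments": [[[-4.6,-1.2,1.2,0],[-9.2,-2.4,3,0],[-13.8,-3.6,5,0],[-18.4,-4.9,7,0],[-18.5,-4.94,8.9,0]]]}}

```text
t: 1.6
tool_pos: [0.4516, 0.0672, 0.1193]
orientation: [-2.098, 2.335, 0.004]
force: [-0.5, -0.9, -0.7]
opening: 0.0931
```

```bash
python3 go.py .4508 .0627 .017 -1.68;python3 - <<'E'
from h import *
from plant import *
for n in("side","top"):
    im,d=read_camera(n)
    u,v=(227,153) if n=="side" else (228,238)
    cv2.imwrite(f"pics/{n}1.png",cv2.resize(im[max(0,v-70):v+70,u-90:u+90],None,fx=4,fy=4,interpolation=2))
E
```

```text
t 1.6 pos [0.4516 0.0672 0.1193] yaw -1.6776 open 0.0931 F [-0.48 -0.91 -0.68] tool z [ 5.0e-04  3.6e-03 -1.0e+00]
OFFSET cm [ 0.49  0.04 10.23] norm 10.24 turn 0.0024
```

View pics/side1.png

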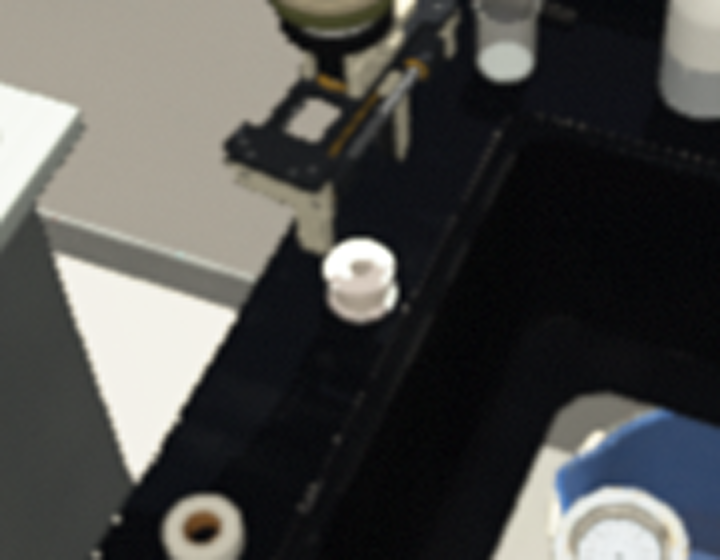

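View pics/top1.png

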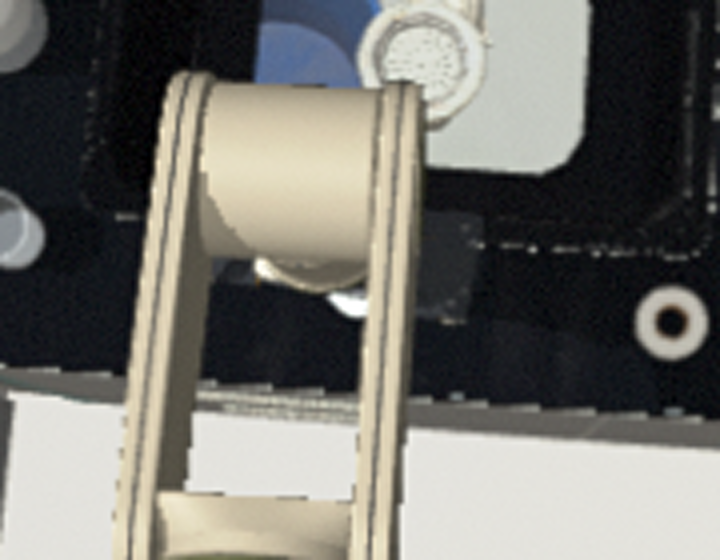

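>>> {"op": "play_rows", "data": {"increments": [[[0.49,0.04,2,0],[0.49,0.04,5,0],[0.49,0.04,8,0],[0.49,0.04,9.7,0],[0.49,0.04,10.2,0]]]}}

```text
t: 2.2
tool_pos: [0.445, 0.0585, 0.0132]
orientation: [2.092, -2.335, -0.013]
force: [-0.2, -1.2, 0.7]
opening: 0.0933
```

```bash
python3 go.py .4508 .0627 .016 -1.68
```

```text
t 2.2 pos [0.445  0.0585 0.0132] yaw -1.6801 open 0.0933 F [-0.19 -1.17  0.68] tool z [-0.0103  0.0017 -0.9999]
OFFSET cm [-0.48 -0.53 -0.28] norm 0.77 turn -0.0001
```

>>> {"op": "play_rows", "data": {"increments": [[[-0.4,-0.5,-0.3,0],[-0.4,-0.5,-0.3,0],[-0.4,-0.5,-0.3,0]]]}}

```text
t: 2.5
tool_pos: [0.4521, 0.0619, 0.0179]
orientation: [2.094, -2.336, -0.01]
force: [0.0, 0.4, -0.1]
opening: 0.0934
```

```bash
python3 go.py .4508 .0627 .016 -1.68
```

```text
t 2.5 pos [0.4521 0.0619 0.0179] yaw -1.6803 open 0.0934 F [ 0.04  0.41 -0.12] tool z [-0.0074  0.0017 -1.    ]
OFFSET cm [-0.07  0.13  0.19] norm 0.24 turn -0.0003
```

>>> {"op": "play_rows", "data": {"increments": [[[-0.07,0.13,0.15,0],[-0.07,0.13,0.15,0],[-0.07,0.13,0.15,0],[-0.07,0.13,0.15,0],[-0.07,0.13,0.15,0]]], "jaw": 4, "squeeze": 15}}

```text
t: 3.0
tool_pos: [0.4507, 0.0627, 0.0164]
orientation: [2.094, -2.336, -0.01]
force: [0.6, -0.4, 0.1]
opening: 0.0574
```

>>> {"op": "play_rows", "data": {"increments": [[[0,0,0,0],[0,0,0,0],[0,0,0,0]]]}}

```text
t: 3.3
tool_pos: [0.4507, 0.0628, 0.0164]
orientation: [2.094, -2.336, -0.01]
force: [-0.3, 1.3, -0.2]
opening: 0.0499
```

```bash
python3 go.py .4508 .0627 .016 -1.68
```

```text
t 3.3 pos [0.4507 0.0628 0.0164] yaw -1.6802 open 0.0499 F [-0.26  1.34 -0.17] tool z [-0.0076  0.0017 -1.    ]
OFFSET cm [ 0.   -0.01  0.04] norm 0.04 turn -0.0002
```

>>> {"op": "play_rows", "data": {"increments": [[[0,0,-0.5,0],[0,0,-2,0],[0,0,-5,0],[0,0,-9,0],[0,0,-12,0]]], "squeeze": 20}}

```text
t: 3.8
tool_pos: [0.4519, 0.0626, 0.1387]
orientation: [2.094, -2.337, -0.009]
force: [1.1, -0.5, -1.0]
opening: 0.0499
```

```bash
python3 go.py .580 -.324 .13 -1.68;python3 - <<'E'
from h import *
from plant import *
im,d=read_camera("side")
u,v=(227,133)
cv2.imwrite(f"pics/side2.png",cv2.resize(im[max(0,v-70):v+70,u-90:u+90],None,fx=4,fy=4,interpolation=2))
E
```

```text
t 3.8 pos [0.4519 0.0626 0.1387] yaw -1.6801 open 0.0499 F [ 1.08 -0.47 -1.03] tool z [-0.0065  0.0018 -1.    ]
OFFSET cm [ 37.03 -16.96   0.72] norm 40.73 turn -0.0001
```

View pics/side2.png

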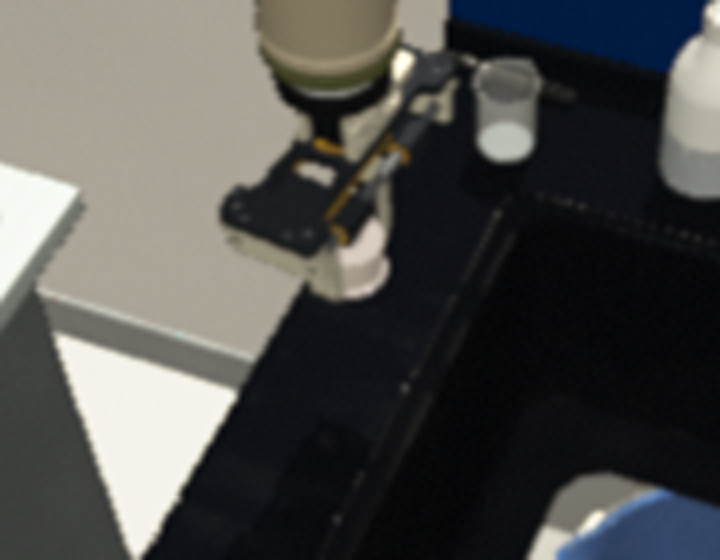

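>>> {"op": "play_rows", "data": {"increments": [[[3,-1.4,0,0],[7,-3.2,0,0],[11,-5,0,0],[15,-6.8,0,0],[19,-8.6,0,0]]]}}

```text
t: 4.35
tool_pos: [0.5198, -0.1374, 0.1437]
orientation: [-2.095, 2.338, 0.001]
force: [0.6, 1.4, -0.6]
opening: 0.0499
```

>>> {"op": "play_rows", "data": {"increments": [[[4,-1.8,0,0],[8,-3.6,0,0],[12,-5.5,0,0],[15,-7,0,0],[17,-8,0,0]]]}}

```text
t: 4.85
tool_pos: [0.5809, -0.3176, 0.143]
orientation: [-2.094, 2.34, 0.001]
force: [0.6, -0.6, -1.5]
opening: 0.0499
```

```bash
python3 go.py .580 -.324 .10 -1.68; python3 - <<'E'
# refine seat/spindle centre from initial pictures
from h import *
from scipy.ndimage import map_coordinates
from scipy.optimize import minimize
a=np.linspace(0,2*np.pi,120,endpoint=False)
for n in("top","side"):
    g=np.load(n+"0.npz")['im'].astype(float).mean(2)
    def f(c,r,z=.016):
        p=proj(n,np.c_[c[0]+r*np.cos(a),c[1]+r*np.sin(a),0*a+z]);return map_coordinates(g,[p[:,1],p[:,0]],order=1)
    best=[]
    for dx in np.arange(-.008,.0081,.0005):
        for dy in np.arange(-.008,.0081,.0005):
            c=(.58+dx,-.324+dy);e=f(c,.025)-f(c,.018)
            best.append((np.clip(e,0,None).mean()+0*dx,c))
    best.sort(key=lambda b:-b[0]);print(n,best[0],np.mean([b[1] for b in best[:15]],0))
E
```

```text
t 4.85 pos [ 0.5809 -0.3176  0.143 ] yaw -1.6817 open 0.0499 F [ 0.63 -0.64 -1.47] tool z [ 6.0e-04  1.7e-03 -1.0e+00]
OFFSET cm [0.65 0.02 4.29] norm 4.34 turn -0.0017
top (np.float64(99.80531239673779), (np.float64(0.581), np.float64(-0.3255))) [ 0.58093333 -0.32526667]Traceback (most recent call last):
  File "<stdin>", line 13, in <module>
  File "<stdin>", line 9, in f
  File "h.py", line 13, in proj
    K,k1,e,M=P(n)
             ~^^^
  File "h.py", line 5, in P
    c=camera_params(n);return c['K'],c['k1'],np.array(c['eye']),R.from_rotvec(c['orientation']).as_matrix()
ValueError: time passes only in moves, steps and waits
```

```bash
sed -i 's/^def P(n):/import functools\n@functools.lru_cache(None)\ndef P(n):/' h.py; python3 - <<'E'
from h import *
from scipy.ndimage import map_coordinates
a=np.linspace(0,2*np.pi,120,endpoint=False)
for n in("top","side"):
    g=np.load(n+"0.npz")['im'].astype(float).mean(2)
    def f(c,r,z=.016):
        p=proj(n,np.c_[c[0]+r*np.cos(a),c[1]+r*np.sin(a),0*a+z]);return map_coordinates(g,[p[:,1],p[:,0]],order=1)
    best=[]
    for dx in np.arange(-.008,.0081,.0005):
        for dy in np.arange(-.008,.0081,.0005):
            c=(.58+dx,-.324+dy);e=f(c,.025)-f(c,.018)
            best.append((np.clip(e,0,120).mean(),c))
    best.sort(key=lambda b:-b[0]);print(n,best[0][1],np.mean([b[1] for b in best[:15]],0))
E
```

```text
top (np.float64(0.581), np.float64(-0.3255)) [ 0.58093333 -0.32526667]
side (np.float64(0.579), np.float64(-0.327)) [ 0.57913333 -0.32703333]
```

```bash
python3 go.py .580 -.326 .085 -1.68
```

```text
t 4.85 pos [ 0.5809 -0.3176  0.143 ] yaw -1.6817 open 0.0499 F [ 0.63 -0.64 -1.47] tool z [ 6.0e-04  1.7e-03 -1.0e+00]
OFFSET cm [ 0.85 -0.01  5.79] norm 5.86 turn -0.0017
```

>>> {"op": "play_rows", "data": {"increments": [[[0.85,0,1,0],[0.85,0,3,0],[0.85,0,5,0],[0.85,0,5.8,0],[0.85,0,5.8,0]]]}}

```text
t: 5.35
tool_pos: [0.5783, -0.3245, 0.0824]
orientation: [-2.095, 2.34, 0.008]
force: [0.1, 0.4, -1.2]
opening: 0.0498
```

```bash
python3 go.py .580 -.326 .085 -1.68; python3 - <<'E'
from ov import *
from plant import *
p,M=tool(read_state())
L=disp((.5745,-.3757),np.radians(-6.25))
a=np.linspace(0,7,60)
for z in(-.0164,.0176):L.append(np.c_[.0255*np.cos(a)+p[0],.0255*np.sin(a)+p[1],0*a+p[2]+z])
for n,b in(("side",(140,220,260,340)),("top",(310,160,430,250))):
    im,d=read_camera(n);np.savez(n+"3.npz",im=im,d=d);draw(n,im,L,b,f"pics/{n}3.png")
E
```

```text
t 5.35 pos [ 0.5783 -0.3245  0.0824] yaw -1.6813 open 0.0498 F [ 0.14  0.44 -1.23] tool z [-0.0031  0.0042 -1.    ]
OFFSET cm [ 0.13 -0.18 -0.26] norm 0.34 turn -0.0013
```

View pics/side3.png

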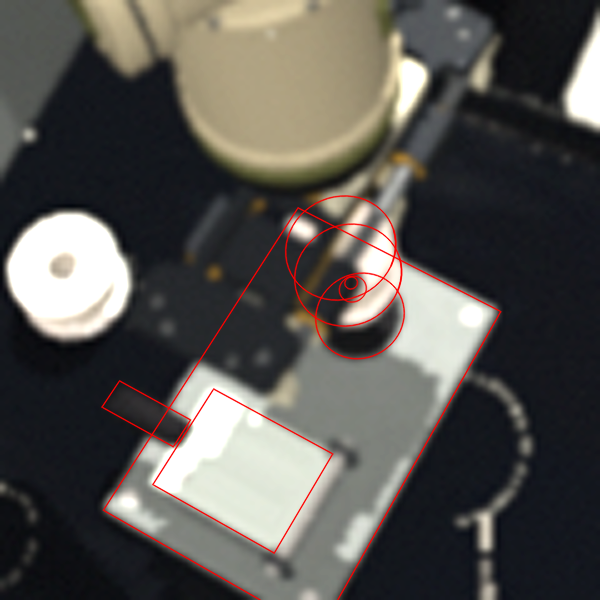

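View pics/top3.png

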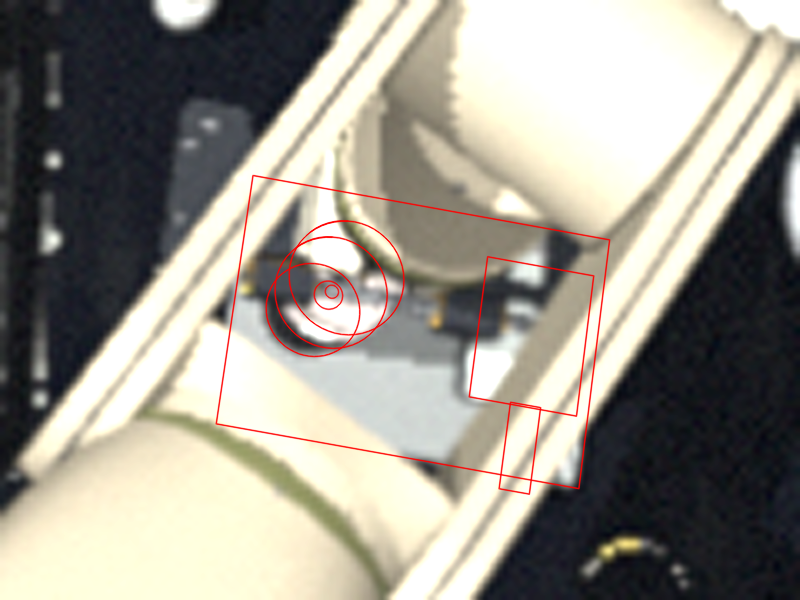

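>>> {"op": "play_rows", "data": {"increments": [[[0.13,-0.18,0,0],[0.13,-0.18,0.5,0],[0.13,-0.18,1.0,0],[0.13,-0.18,1.5,0],[0.13,-0.18,1.8,0]]]}}

```text
t: 5.95
tool_pos: [0.5812, -0.3268, 0.0664]
orientation: [-2.094, 2.34, 0.003]
force: [-0.3, 0.6, -0.8]
opening: 0.0494
```

```bash
python3 go.py .580 -.326 .034 -1.68
```

```text
t 5.95 pos [ 0.5812 -0.3268  0.0664] yaw -1.6813 open 0.0494 F [-0.25  0.64 -0.81] tool z [-3.0e-04  2.3e-03 -1.0e+00]
OFFSET cm [-0.06  0.13  3.24] norm 3.25 turn -0.0013
```

>>> {"op": "play_rows", "data": {"increments": [[[-0.06,0.1,0.6,0],[-0.06,0.1,1.2,0],[-0.06,0.1,1.8,0],[-0.06,0.1,2.4,0],[-0.06,0.1,2.8,0]]]}}

```text
t: 6.45
tool_pos: [0.58, -0.3259, 0.0375]
orientation: [-2.095, 2.34, 0.004]
force: [-0.5, 0.7, -1.2]
opening: 0.0496
```

```bash
python3 go.py .580 -.326 .0324 -1.68
```

```text
t 6.45 pos [ 0.58   -0.3259  0.0375] yaw -1.6813 open 0.0496 F [-0.5   0.66 -1.17] tool z [-0.001   0.0028 -1.    ]
OFFSET cm [ 0.02 -0.    0.51] norm 0.51 turn -0.0013
```

>>> {"op": "play_rows", "data": {"increments": [[[0,0,0.2,0],[0,0,0.35,0],[0,0,0.5,0],[0,0,0.55,0]]]}}

```text
t: 6.85
tool_pos: [0.5802, -0.326, 0.0325]
orientation: [-2.095, 2.34, 0.003]
force: [-0.6, 1.1, 3.0]
opening: 0.05
```

```bash
python3 go.py .580 -.326 .0324 -1.68
```

```text
t 6.85 pos [ 0.5802 -0.326   0.0325] yaw -1.6813 open 0.05 F [-0.58  1.07  3.01] tool z [-6.0e-04  2.5e-03 -1.0e+00]
OFFSET cm [0.   0.02 0.01] norm 0.02 turn -0.0013
```

>>> {"op": "play_rows", "data": {"increments": [[[0,0,0,0],[0,0,0,0],[0,0,0,0],[0,0,0,0],[0,0,0,0]]], "jaw": 7.5}}

```text
t: 7.35
tool_pos: [0.5803, -0.326, 0.0325]
orientation: [-2.095, 2.34, 0.003]
force: [-0.0, -0.0, -1.1]
opening: 0.0749
```

>>> {"op": "play_rows", "data": {"increments": [[[0,0,-0.5,0],[0,0,-2,0],[0,0,-4,0],[0,0,-7,0],[0,0,-10,0]]]}}

```text
t: 7.85
tool_pos: [0.5803, -0.3262, 0.1346]
orientation: [-2.095, 2.34, 0.003]
force: [-0.1, -0.1, -0.1]
opening: 0.0748
```

```bash
python3 go.py .580 -.326 .13 -1.68;python3 - <<'E'
from ov import *
from plant import *
L=disp((.5745,-.3757),np.radians(-6.25))
a=np.linspace(0,7,60)
for z in(.016,.05):L.append(np.c_[.0255*np.cos(a)+.580,.0255*np.sin(a)-.326,0*a+z])
for n,b in(("side",(140,220,260,340)),):
    im,d=read_camera(n);np.savez(n+"4.npz",im=im,d=d);draw(n,im,L,b,f"pics/{n}4.png")
E
```

```text
t 7.85 pos [ 0.5803 -0.3262  0.1346] yaw -1.6813 open 0.0748 F [-0.09 -0.1  -0.11] tool z [-2.0e-04  2.3e-03 -1.0e+00]
OFFSET cm [-0.02  0.03  0.46] norm 0.47 turn -0.0013
```

View pics/side4.png

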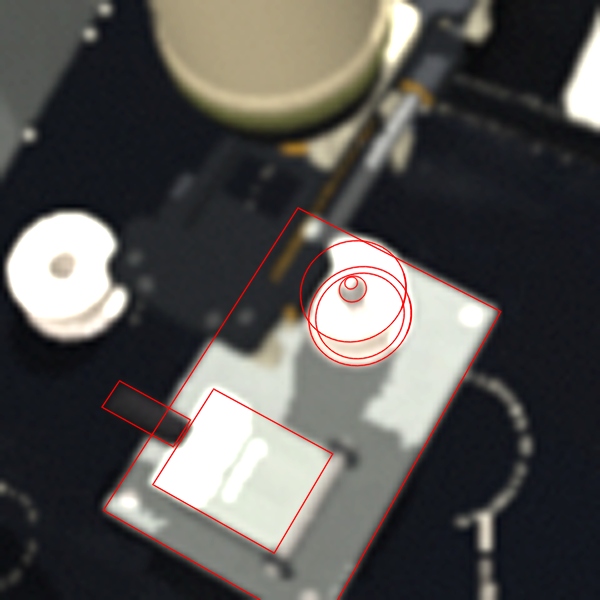

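```bash
python3 go.py .516 -.4155 .10 -1.68;python3 - <<'E'
from h import *
for n in("top","side"):
    C=cloud(n,np.load(n+"0.npz")['d'])
    m=(C[...,0]>.3)&(C[...,0]<.72)&(C[...,1]>-.66)&(C[...,1]<-.36)&(C[...,2]>.07)&(C[...,2]<.4)
    q=C[m];print(n,m.sum());
    if len(q): print(q.min(0).round(3),q.max(0).round(3))
E
```

```text
t 7.9 pos [ 0.583  -0.328   0.1418] yaw -1.6812 open 0.0747 F [ 1.43 -0.29  3.61] tool z [ 0.0071 -0.0027 -1.    ]
OFFSET cm [9.42 5.73 4.16] norm 11.79 turn -0.0012
top 1599
[ 0.575 -0.66   0.07 ] [ 0.72  -0.441  0.228]
side 1435
[ 0.576 -0.598  0.07 ] [ 0.72  -0.441  0.225]
```

```bash
python3 - <<'E'
from h import *
for n in("top","side"):
    C=cloud(n,np.load(n+"0.npz")['d'])
    for xm,ym in((.60,-.53),(.62,-.55),(.66,-.50),(.70,-.5)):
        m=(C[...,0]>.3)&(C[...,0]<xm)&(C[...,1]>ym)&(C[...,1]<-.36)&(C[...,2]>.07)&(C[...,2]<.4)
        q=C[m];print(n,xm,ym,m.sum(),q[:4].round(3).tolist())
E
```

```text
top 0.6 -0.53 0 []
top 0.62 -0.55 6 [[0.618, -0.545, 0.22], [0.616, -0.546, 0.218], [0.615, -0.547, 0.222], [0.618, -0.549, 0.195]]
top 0.66 -0.5 0 []
top 0.7 -0.5 12 [[0.7, -0.47, 0.088], [0.696, -0.472, 0.091], [0.697, -0.499, 0.094], [0.694, -0.476, 0.089]]
side 0.6 -0.53 0 []
side 0.62 -0.55 9 [[0.613, -0.549, 0.216], [0.615, -0.549, 0.216], [0.616, -0.548, 0.214], [0.618, -0.547, 0.216]]
side 0.66 -0.5 0 []
side 0.7 -0.5 44 [[0.699, -0.463, 0.089], [0.696, -0.466, 0.089], [0.698, -0.465, 0.086], [0.695, -0.469, 0.092]]
```

>>> {"op": "play_rows", "data": {"increments": [[[2.5,1.5,0,0],[5,3,0,0],[7.5,4.5,0.5,0],[9.4,5.7,1.5,0],[9.4,5.7,2.5,0]]], "jaw": 5}}

```text
t: 8.4
tool_pos: [0.5148, -0.4182, 0.1181]
orientation: [-2.09, 2.342, -0.015]
force: [-0.2, -0.3, 0.5]
opening: 0.0499
```

```bash
python3 go.py .516 -.4155 .06 -1.68
```

```text
t 8.4 pos [ 0.5148 -0.4182  0.1181] yaw -1.6842 open 0.0499 F [-0.19 -0.29  0.5 ] tool z [ 0.0083 -0.005  -1.    ]
OFFSET cm [-0.31 -0.04  5.81] norm 5.81 turn -0.0042
```

>>> {"op": "play_rows", "data": {"increments": [[[-0.3,0,1,0],[-0.3,0,2.5,0],[-0.3,0,3.6,0],[-0.3,0,4,0],[-0.3,0,4,0]]]}}

```text
t: 8.9
tool_pos: [0.5153, -0.4143, 0.0766]
orientation: [-2.091, 2.341, -0.011]
force: [0.2, 0.3, 0.9]
opening: 0.0502
```

```bash
python3 go.py .516 -.4155 .04 -1.68;python3 - <<'E'
from ov import *
from plant import *
p,M=tool(read_state())
L=disp((.5765,-.3757),np.radians(-6.25))
L.append(np.array([p+M@[x,y,.011] for x,y in((-.025,-.0075),(-.025,.0075),(.025,.0075),(.025,-.0075),(-.025,-.0075))]))
for n,b in(("side",(130,230,250,350)),("top",(340,170,440,245))):
    im,d=read_camera(n);np.savez(n+"5.npz",im=im,d=d);draw(n,im,L,b,f"pics/{n}5.png")
E
```

```text
t 8.9 pos [ 0.5153 -0.4143  0.0766] yaw -1.6834 open 0.0502 F [0.25 0.33 0.94] tool z [ 0.0067 -0.0035 -1.    ]
OFFSET cm [ 0.1  -0.06  3.66] norm 3.67 turn -0.0034
```

View pics/side5.png

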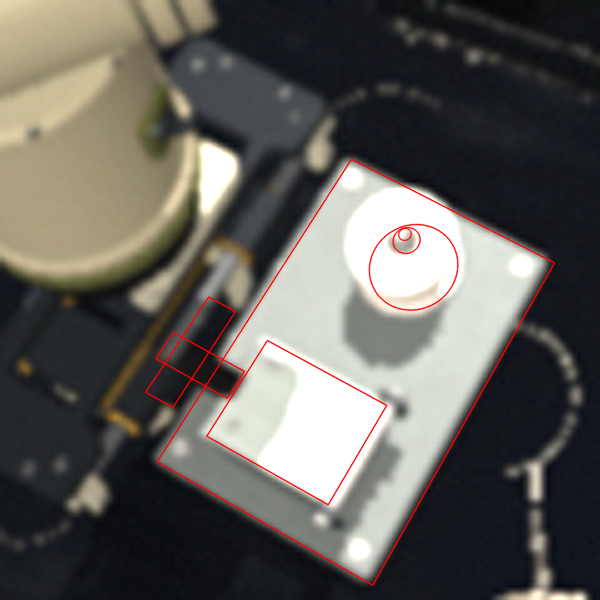

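View pics/top5.png

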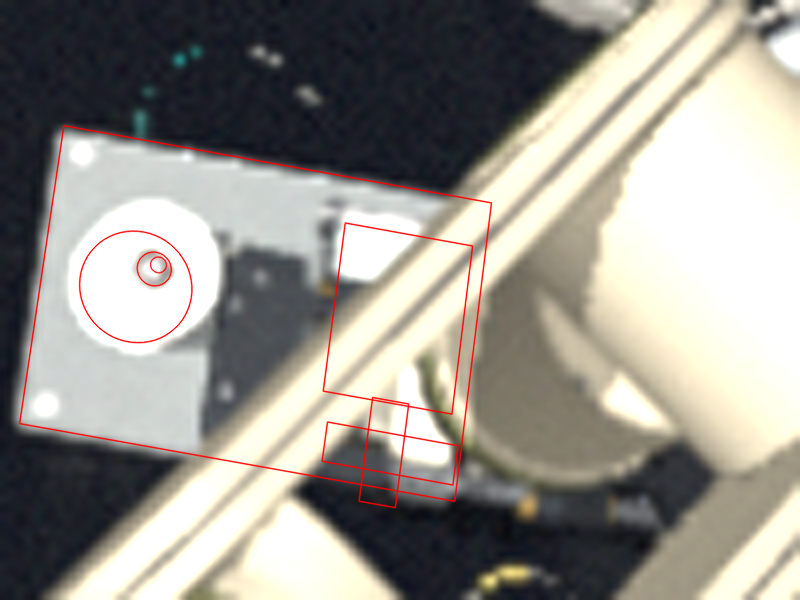

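>>> {"op": "play_rows", "data": {"increments": [[[0.1,-0.05,1,0],[0.1,-0.05,2,0],[0.1,-0.05,3,0],[0.1,-0.05,3.6,0],[0.1,-0.05,3.6,0]]]}}

```text
t: 9.5
tool_pos: [0.5156, -0.4156, 0.0402]
orientation: [-2.091, 2.341, -0.01]
force: [-0.4, 0.6, 0.1]
opening: 0.0498
```

```bash
python3 go.py .516 -.4155 .04 -1.68
```

```text
t 9.5 pos [ 0.5156 -0.4156  0.0402] yaw -1.6838 open 0.0498 F [-0.37  0.55  0.11] tool z [ 0.0062 -0.0031 -1.    ]
OFFSET cm [-0.02 -0.04  0.02] norm 0.05 turn -0.0038
```

Close on the tab with a gentle grip first to see whether it is centred.

>>> {"op": "play_rows", "data": {"increments": [[[0,0,0,0],[0,0,0,0],[0,0,0,0],[0,0,0,0],[0,0,0,0]]], "jaw": 1, "squeeze": 8}}

```text
t: 10.0
tool_pos: [0.5158, -0.4154, 0.0405]
orientation: [-2.09, 2.341, -0.01]
force: [1.9, 15.0, 1.5]
opening: 0.0147
```

>>> {"op": "play_rows", "data": {"increments": [[[0,0,0,0],[0,0,0,0],[0,0,0,0],[0,0,0,0]]]}}

```text
t: 10.4
tool_pos: [0.5158, -0.4148, 0.0404]
orientation: [-2.09, 2.34, -0.009]
force: [0.6, 5.3, 0.8]
opening: 0.0138
```

```bash
python3 go.py .516 -.4155 .04 -1.68;python3 - <<'E'
from ov import *
from plant import *
L=[]
for n,b in(("side",(130,230,250,350)),):
    im,d=read_camera(n);np.savez(n+"6.npz",im=im,d=d);draw(n,im,L,b,f"pics/{n}6.png")
E
```

```text
t 10.4 pos [ 0.5158 -0.4148  0.0404] yaw -1.6836 open 0.0138 F [0.63 5.28 0.83] tool z [ 0.0065 -0.0018 -1.    ]
OFFSET cm [ 0.07 -0.02  0.04] norm 0.08 turn -0.0036
```

View pics/side6.png

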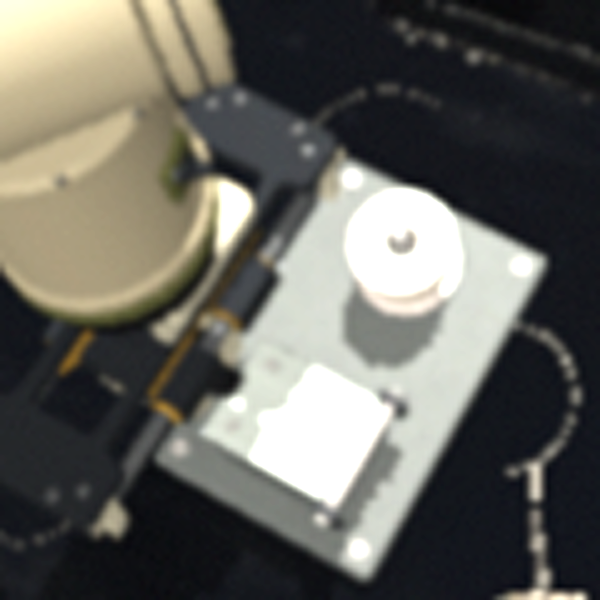

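>>> {"op": "play_rows", "data": {"increments": [[[-0.05,-0.03,-0.64,0],[-0.05,-0.1,-1.28,0],[-0.05,-0.22,-1.91,0],[-0.05,-0.38,-2.53,0],[-0.05,-0.59,-3.14,0]]], "squeeze": 20}}

```text
t: 10.95
tool_pos: [0.5216, -0.4153, 0.0725]
orientation: [-2.09, 2.341, -0.01]
force: [1.4, -2.3, -4.3]
opening: 0.014
```

```bash
python3 go.py .5158 -.4148 .0404 -1.68;python3 - <<'E'
from ov import *
from plant import *
L=disp((.5765,-.3757),np.radians(-6.25),np.radians(20))
for n,b in(("side",(130,230,250,350)),):
    im,d=read_camera(n);np.savez(n+"7.npz",im=im,d=d);draw(n,im,L,b,f"pics/{n}7.png")
E
```

```text
t 10.95 pos [ 0.5216 -0.4153  0.0725] yaw -1.6838 open 0.014 F [ 1.4  -2.29 -4.26] tool z [ 0.0066 -0.0024 -1.    ]
OFFSET cm [0.01 0.6  3.21] norm 3.26 turn -0.0038
```

View pics/side7.png

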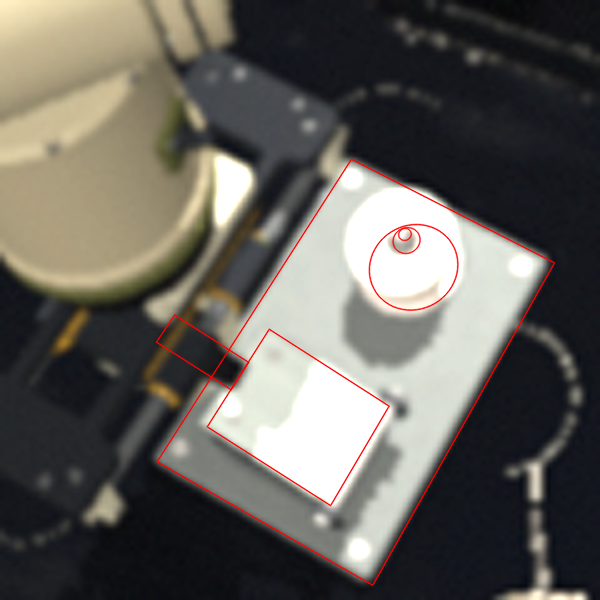

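```bash
cat > cov.py <<'E'
from h import *
def fit(n,f):
    z=np.load(f);C=cloud(n,z['d']);im=z['im']
    yaw=np.radians(-6.25);Rz=R.from_euler('z',yaw).as_matrix()
    L=(C-np.array([.5755,-.3757,0]))@Rz   # dispenser frame
    m=(abs(L[...,1]+.046)<.019)&(L[...,0]>-.028)&(L[...,0]<.030)&(L[...,2]>.035)&(L[...,2]<.12)&(im.min(2)>110)
    q=L[m]
    if len(q)<30: print(n,f,'few',len(q));return
    for it in range(4):
        A=np.c_[q[:,0],q[:,1],np.ones(len(q))];s,*_=np.linalg.lstsq(A,q[:,2],rcond=None);r=abs(q[:,2]-A@s);q=q[r<max(.004,2*np.median(r))]
    x=np.array([-.03,-.02,-.01,0,.01,.02,.03]);
    print(n,f,len(q),'angle',np.degrees(np.arctan(-s[0])).round(2),'ytilt',np.degrees(np.arctan(s[1])).round(2),'z by x',[ (round(a,3),round(np.median(q[abs(q[:,0]-a)<.005][:,2]),4)) for a in x if (abs(q[:,0]-a)<.005).sum()>5])
import sys
for a in sys.argv[1:]: fit(*a.split(','))
E
python3 cov.py side,side0.npz top,top0.npz side,side6.npz side,side7.npz
```

```text
side side0.npz 406 angle -0.11 ytilt -0.46 z by x [(np.float64(-0.03), np.float64(0.0471)), (np.float64(-0.02), np.float64(0.0463)), (np.float64(-0.01), np.float64(0.0461)), (np.float64(0.0), np.float64(0.0461)), (np.float64(0.01), np.float64(0.0464)), (np.float64(0.02), np.float64(0.0465)), (np.float64(0.03), np.float64(0.0467))]
top top0.npz 192 angle -0.09 ytilt 1.21 z by x [(np.float64(-0.03), np.float64(0.0466)), (np.float64(-0.02), np.float64(0.0482)), (np.float64(-0.01), np.float64(0.0479)), (np.float64(0.0), np.float64(0.0478)), (np.float64(0.01), np.float64(0.0478)), (np.float64(0.02), np.float64(0.0473)), (np.float64(0.03), np.float64(0.0485))]
side side6.npz 403 angle -0.26 ytilt -0.92 z by x [(np.float64(-0.03), np.float64(0.0462)), (np.float64(-0.02), np.float64(0.0466)), (np.float64(-0.01), np.float64(0.0461)), (np.float64(0.0), np.float64(0.0461)), (np.float64(0.01), np.float64(0.0468)), (np.float64(0.02), np.float64(0.0469)), (np.float64(0.03), np.float64(0.0463))]
side side7.npz 466 angle 20.28 ytilt 0.09 z by x [(np.float64(-0.03), np.float64(0.0687)), (np.float64(-0.02), np.float64(0.0667)), (np.float64(-0.01), np.float64(0.0625)), (np.float64(0.0), np.float64(0.0589)), (np.float64(0.01), np.float64(0.0551)), (np.float64(0.02), np.float64(0.0518)), (np.float64(0.03), np.float64(0.0486))]
```

>>> {"op": "play_rows", "data": {"increments": [[[0,-0.3,-0.67,0],[0,-0.68,-1.38,0],[0,-1.12,-2.05,0],[0,-1.62,-2.68,0],[0,-2.16,-3.26,0]]]}}

```text
t: 11.5
tool_pos: [0.5437, -0.4177, 0.1068]
orientation: [-2.09, 2.341, -0.01]
force: [1.1, -2.2, -7.6]
opening: 0.0139
```

```bash
python3 go.py .5158 -.4148 .0404 -1.68;python3 - <<'E'
from ov import *
from plant import *
L=disp((.5765,-.3757),np.radians(-6.25),np.radians(45))
for n,b in(("side",(130,230,250,350)),("top",(340,170,440,245))):
    im,d=read_camera(n);np.savez(n+"8.npz",im=im,d=d);draw(n,im,L,b,f"pics/{n}8.png")
E
python3 cov.py side,side8.npz top,top8.npz
```

```text
t 11.5 pos [ 0.5437 -0.4177  0.1068] yaw -1.6836 open 0.0139 F [ 1.06 -2.18 -7.61] tool z [ 0.007  -0.0025 -1.    ]
OFFSET cm [0.01 2.85 6.62] norm 7.21 turn -0.0036
side side8.npz 372 angle 45.93 ytilt 1.14 z by x [(np.float64(-0.02), np.float64(0.0988)), (np.float64(-0.01), np.float64(0.0914)), (np.float64(0.0), np.float64(0.0829)), (np.float64(0.01), np.float64(0.0716)), (np.float64(0.02), np.float64(0.0613)), (np.float64(0.03), np.float64(0.0544))]
top top8.npz few 4
```

View pics/side8.png

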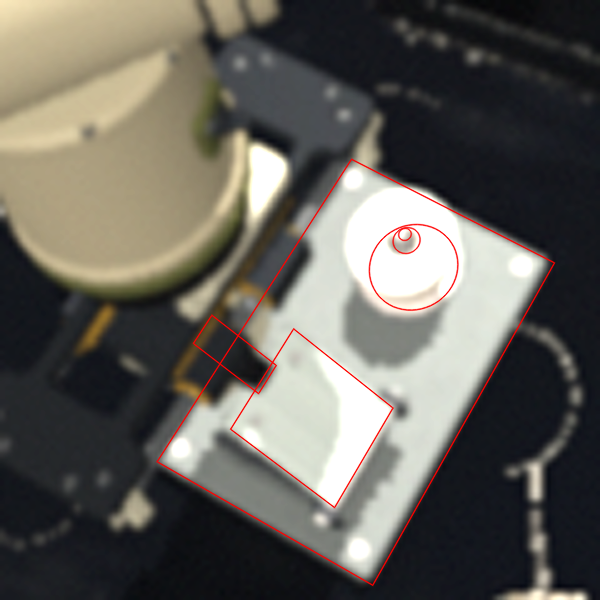

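>>> {"op": "play_rows", "data": {"increments": [[[0,0.09,0.13,0],[0,0.09,0.13,0],[0,0.09,0.13,0],[0,0.09,0.13,0],[0,0.09,0.13,0]]]}}

```text
t: 12.1
tool_pos: [0.5435, -0.4177, 0.1066]
orientation: [-2.09, 2.34, -0.013]
force: [-2.4, 2.5, 4.0]
opening: 0.0137
```

```bash
python3 go.py .5158 -.4148 .0404 -1.68;python3 - <<'E'
from ov import *
from plant import *
for n in("side","top"):
  for i in(9,10):
    im,d=read_camera(n);np.savez(f"{n}{i}.npz",im=im,d=d)
    cv2.imwrite(f"pics/{n}{i}.png",im)
E
python3 cov.py side,side9.npz side,side10.npz;python3 - <<'E'
from h import *
# reel top plane now, vs seat
for n in("side","top"):
    C=cloud(n,np.load(n+"9.npz")['d'])
    m=(np.hypot(C[...,0]-.580,C[...,1]+.326)<.023)&(np.hypot(C[...,0]-.580,C[...,1]+.326)>.011)&(C[...,2]>.042)&(C[...,2]<.06);q=C[m]
    if len(q)>20:
        A=np.c_[q[:,:2]-[.58,-.326],np.ones(len(q))];s=np.linalg.lstsq(A,q[:,2],rcond=None)[0];print(n,len(q),'top z',s[2],'tilt deg',np.degrees(s[:2]))
    # compare bystanders
    a=np.load(n+"0.npz")['im'].astype(int);b=np.load(n+"9.npz")['im'].astype(int);
    for nm,p in(("vial",(.72,-.262,.03)),("roll",(.438,-.175,.015)),("beaker",(.475,.335,.03)),("reel2",(.44,-.36,.03))):
        u,v=proj(n,np.array(p))[0].astype(int);d=abs(a-b)[v-12:v+13,u-12:u+13];print(n,nm,d.mean().round(1))
E
```

```text
t 12.1 pos [ 0.5435 -0.4177  0.1066] yaw -1.6833 open 0.0137 F [-2.38  2.52  4.03] tool z [ 0.0083 -0.0033 -1.    ]
OFFSET cm [0.   2.84 6.59] norm 7.18 turn -0.0033
side side9.npz 393 angle 45.7 ytilt 0.1 z by x [(np.float64(-0.02), np.float64(0.0968)), (np.float64(-0.01), np.float64(0.091)), (np.float64(0.0), np.float64(0.0821)), (np.float64(0.01), np.float64(0.0718)), (np.float64(0.02), np.float64(0.0609)), (np.float64(0.03), np.float64(0.0531))]
side side10.npz 403 angle 45.85 ytilt 0.72 z by x [(np.float64(-0.01), np.float64(0.0907)), (np.float64(0.0), np.float64(0.0817)), (np.float64(0.01), np.float64(0.0713)), (np.float64(0.02), np.float64(0.0613)), (np.float64(0.03), np.float64(0.0537))]
side 213 top z 0.0495519592397812 tilt deg [0.02024797 1.64578845]
side vial 2.1
side roll 24.1
side beaker 3.1
side reel2 97.7
top 136 top z 0.05024026244298729 tilt deg [-1.01343318  1.17813998]
top vial 3.0
top roll 2.8
top beaker 3.2
top reel2 106.5
```

View pics/side9.png

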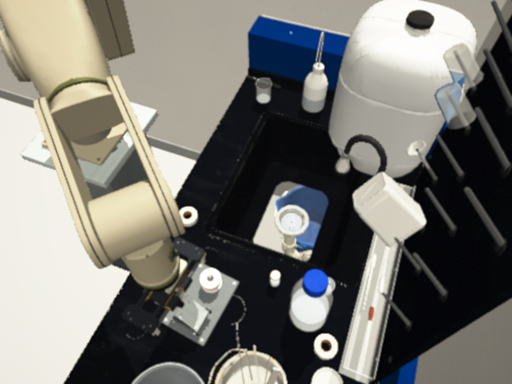

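>>> {"op": "play_rows", "data": {"increments": [[[0,0.15,0.2,0],[0,0.15,0.2,0],[0,0.15,0.2,0],[0,0.15,0.2,0],[0,0.15,0.2,0]]]}}

```text
t: 12.8
tool_pos: [0.5416, -0.4175, 0.1044]
orientation: [-2.091, 2.34, -0.011]
force: [-4.1, 3.2, 5.0]
opening: 0.0138
```

```bash
python3 go.py .5158 -.4148 .0404 -1.68;python3 - <<'E'
from ov import *
from plant import *
for n in("side",):
  for i in(11,12):
    im,d=read_camera(n);np.savez(f"{n}{i}.npz",im=im,d=d)
E
python3 cov.py side,side11.npz side,side12.npz
```

```text
t 12.8 pos [ 0.5416 -0.4175  0.1044] yaw -1.6833 open 0.0138 F [-4.06  3.22  5.01] tool z [ 0.0074 -0.003  -1.    ]
OFFSET cm [0.01 2.64 6.38] norm 6.91 turn -0.0033
side side11.npz 396 angle 43.99 ytilt -0.0 z by x [(np.float64(-0.02), np.float64(0.0938)), (np.float64(-0.01), np.float64(0.0888)), (np.float64(0.0), np.float64(0.08)), (np.float64(0.01), np.float64(0.0704)), (np.float64(0.02), np.float64(0.0598)), (np.float64(0.03), np.float64(0.0532))]
side side12.npz 400 angle 43.4 ytilt 1.28 z by x [(np.float64(-0.02), np.float64(0.0953)), (np.float64(-0.01), np.float64(0.0889)), (np.float64(0.0), np.float64(0.0797)), (np.float64(0.01), np.float64(0.0694)), (np.float64(0.02), np.float64(0.0605)), (np.float64(0.03), np.float64(0.0534))]
```

>>> {"op": "play_rows", "data": {"increments": [[[0,-0.15,-0.18,0],[0,-0.15,-0.18,0],[0,-0.15,-0.18,0],[0,-0.15,-0.18,0],[0,-0.15,-0.18,0]]]}}

```text
t: 13.4
tool_pos: [0.5428, -0.4176, 0.1056]
orientation: [-2.091, 2.34, -0.01]
force: [-2.6, -0.2, -2.7]
opening: 0.0136
```

```bash
python3 go.py .5158 -.4148 .0404 -1.68;python3 - <<'E'
from ov import *
from plant import *
for n in("side",):
  for i in(13,14,15):
    im,d=read_camera(n);np.savez(f"{n}{i}.npz",im=im,d=d)
E
python3 cov.py side,side13.npz side,side14.npz side,side15.npz;python3 go.py .5158 -.4148 .0404 -1.68
```

```text
t 13.4 pos [ 0.5428 -0.4176  0.1056] yaw -1.6834 open 0.0136 F [-2.6  -0.23 -2.74] tool z [ 0.0068 -0.0026 -1.    ]
OFFSET cm [0.01 2.76 6.5 ] norm 7.07 turn -0.0034
side side13.npz 401 angle 44.93 ytilt -0.48 z by x [(np.float64(-0.02), np.float64(0.0974)), (np.float64(-0.01), np.float64(0.0897)), (np.float64(0.0), np.float64(0.0808)), (np.float64(0.01), np.float64(0.0711)), (np.float64(0.02), np.float64(0.0612)), (np.float64(0.03), np.float64(0.0533))]
side side14.npz 395 angle 44.49 ytilt 0.03 z by x [(np.float64(-0.02), np.float64(0.0953)), (np.float64(-0.01), np.float64(0.0898)), (np.float64(0.0), np.float64(0.0806)), (np.float64(0.01), np.float64(0.071)), (np.float64(0.02), np.float64(0.0602)), (np.float64(0.03), np.float64(0.054))]
side side15.npz 390 angle 45.2 ytilt -0.47 z by x [(np.float64(-0.02), np.float64(0.0933)), (np.float64(-0.01), np.float64(0.0899)), (np.float64(0.0), np.float64(0.0812)), (np.float64(0.01), np.float64(0.0706)), (np.float64(0.02), np.float64(0.0607)), (np.float64(0.03), np.float64(0.0536))]
t 13.55 pos [ 0.5431 -0.4176  0.1059] yaw -1.6833 open 0.0139 F [-1.16 -0.96 -3.35] tool z [ 0.0073 -0.0029 -1.    ]
OFFSET cm [0.01 2.79 6.53] norm 7.1 turn -0.0033
```

```bash
python3 - <<'E'
from h import *
import glob
for n,i in(("side",9),("side",10),("side",11),("side",12),("side",13),("side",14),("side",15),("side",8),("top",9),("top",10),("side",0),("top",0)):
    c=(.580,-.326,.05) if i else (.4508,.0627,.034)
    C=cloud(n,np.load(f"{n}{i}.npz")['d']);r=np.hypot(C[...,0]-c[0],C[...,1]-c[1])
    m=(r<.021)&(r>.012)&(abs(C[...,2]-c[2])<.006);q=C[m]
    A=np.c_[q[:,:2]-c[:2],np.ones(len(q))];s=np.linalg.lstsq(A,q[:,2],rcond=None)[0];print(n,i,len(q),s[2].round(4),np.degrees(s[:2]).round(2))
E
```

```text
side 9 151 0.0496 [-0.17  0.85]
side 10 158 0.0495 [-0.26  1.57]
side 11 153 0.0494 [-0.21  0.55]
side 12 155 0.0498 [0.37 0.94]
side 13 155 0.0497 [-0.43  1.27]
side 14 156 0.0495 [0.3  0.93]
side 15 155 0.0495 [0.56 1.32]
side 8 149 0.0495 [0.51 1.52]
top 9 93 0.0501 [-0.03  1.19]
top 10 94 0.0508 [ 2.44 -0.4 ]
side 0 80 0.0336 [2.32 0.92]
top 0 100 0.034 [0.73 1.26]
```

```bash
python3 -c "
from plant import *
print(close_job())"
```

```text
the job is handed in; nothing more can be done
None
```

I handed the job in at about 13.6 s of the 58 s. The reel is on the spindle and released, and the gripper is still holding the guide cover by its tab at about 45°.

**Reel:** I took the flanged reel nearest the base, at about (0.451, 0.063). It touched the seat at the expected height, and I opened the gripper there. Its top face measured 49.4–50.8 mm above the worktop, against 50 mm expected. The spindle tip shows through the bore.

**Reel tilt:** The depth fit shows roughly 1° of tilt. It showed about the same for the reel lying on the worktop, so I take it as camera bias and consider the reel flat.

**Cover:** It went to 45.8° at first and then to about 44° when I corrected it. The last three camera fits read 44.9°, 44.5° and 45.2°, and the arm's own displacement agrees to within about 0.5°. The squeeze is 20 N, with the opening at 13.9 mm on the 14 mm tab.

**Bystanders:** The vial and beaker look unchanged in both cameras, and so does the tape roll in the top view. The arm blocks the side view of the tape roll. It also hides the second, look-alike reel in both views, so I could not check that one at the end, but no move went close to it.

**Forces:** The wrist force stayed at or below about 15 N in every reading.

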